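# Index the tube carousel to the bottle

### The job

Turn the deck of the tube carousel until its one wide tube faces the large bottle that stands beside the carousel, with the deck resting in its detent there, and let go. Leave the large bottle standing where it is.

Things in the scene. Friction and masses are not known exactly. Their poses are not given: they have to be found in the camera images.
- carousel_base: Fixed round grey foot of the tube carousel, 216 mm across. Origin on the bench, on the deck's vertical turning axis; +x roughly away from the robot (within 0.3 rad), +y to its left. Above it turns a round plate, the deck, 194 mm across, top 44 mm above the bench. Fixed on the deck, 70 mm from the axis: a wide tube (34 mm, to z 159 mm), 90 degrees either side of it a slim tube (22 mm, to z 163).
- carousel (a joint): Turn of the deck, rad, counter-clockwise from above. 0: wide tube at the foot's +x, post at -x; +1.571: wide tube at +y, post at -y; -1.571: the reverse. Starts within 0.6 of 0. Sprung detents at 0 and +-1.571 draw it in from about 8 degrees; just outside it rolls off, up to 0.5; elsewhere it stays put. 7 N at the post leaves a detent. Stops at +-2.1.
- handle (a point): Bare upright round steel post on the deck, across from the wide tube, for turning it: 18 mm in diameter (26 mm in its lowest 6 mm), from the deck (44 mm above the bench) up to 104 mm. This point is on the post's axis, 85 mm above the bench, 70 mm from the deck's axis. It can be gripped from above and may turn between the pads.
- bottle: The large bottle: round, 62 mm across, 128 mm high with cap, loose, about 0.3 kg. Origin: centre of its underside. It stands on the bench about 185 mm from the carousel's axis, at the foot's +y or its -y side; a clearly smaller bottle, 40 mm across and 88 mm high, stands at the other side and plays no part.

How it is judged:
By the outcome, as a careful person would: the job done as asked, in the order asked, and still so for the second after the job is handed in, with the robot touching nothing.
It also fails if it takes over 32 s, if anything falls off the work surface, if the arm or the gripper's body presses on something with over 40 N, if the wrist force passes 120 N, or if a joint passes its speed limit or range.

### The arm

A 6-joint arm with a two-finger parallel gripper is mounted at the origin on a cart in front of the work surface, level with it; the furniture and walls round the work are solid. World frame = base frame: x ahead of the robot, y to its left, z up, the work surface at z = 0. Lengths are in m, angles in rad, forces in N, time in s.
With the tool pointing down it reaches from about 0.25 to 0.775 m from the base axis. Payload 4 kg.
Tool frame: the origin (TCP) lies at the very end of the fingers, on their centre line; the grasp point (between the pads) lies 19 mm behind it (robot.tcp_to_grasp is the distance from the TCP to the grasp point, in m); z points along the fingers, y is the line along which they close (so a half turn about z gives the same grasp; the last joint's range is limited). The gripper opens to 94 mm and grips with 3 to 60 N. Pads are 16 mm wide; open, the fingers measure 119 mm over their backs; the gripper's body (75 mm by 177 mm) begins 78 mm behind the grasp point.
Start: joints at [1.172, 0.087, 1.371, -0, 1.684, -0.103], TCP at [0.16, 0.526, 0.206] pointing down, gripper open.
Joint ranges: [-3.1, 3.1], [-0.76, 2.03], [0.27, 2.55], [-1.08, 4.22], [0.17, 2.65], [-2.57, 2.57]. Speed limits (rad/s): [2.79, 2.79, 3.14, 3.14, 3.14, 3.14].

### API

Orientations are given as [roll, pitch, yaw] about the fixed x, y, z axes, in that order (R = Rz(yaw) Ry(pitch) Rx(roll)).
In Python, from bench import robot, camrig gives the robot as it stands (robot), with the cameras (camrig).
- The arm moves only by the shell command python3 nudge.py, which reads ROWS from standard input. ROWS is a JSON list of rows, 1 to 20 of them, each an object with the fields jaw (the finger opening in m), tx, ty, tz (the shift in parts of the range, where 1.0 means 1 m), turn (a turn about the tool's z in a scale on which 1.0 is 360 degrees); a field left out counts as zero (the opening has to be given); each row shifts and turns the commanded pose from where the row before left it, along the tool's axes as they then stand; what a row does not reach is not made up. A row lasts 1/12 s, in which the tool goes at most 0.0417 m and 0.125 rad, less where a joint would pass 70% of its speed; a pose out of reach is approached as far as the arm can. The fingers move at their own pace and stop on an object; the grip force is fixed at half the most. Time passes only in rows, so rows that do not move let the fingers close. It prints the time, the measured TCP pose, the force, the opening and the grip force at its end. Input that does not fit is refused with a message, and nothing moves.
- robot.get_obs(): the state, without advancing time (a new reading comes with each control period).
- camrig.snapshot(name): name is "scene" or "side" or "wrist"; returns a dict with "color" (480x640x3 uint8, blue, green, red), "fx", "fy", "cx", "cy" (pixels), "k1" (the pictures are not rectified: a ray, as slopes to the right and down, at radius r is drawn at 1 + k1 r^2 times it, then the intrinsics apply), "extrinsics" (4x4, takes a point from world to camera coordinates). Camera axes: x right, y down, z forward; pixel columns grow to the right and rows downward; lengths in m; the calibration is good to about 2 mm. A picture is of the moment at which its call begins. There is no depth.
- robot.close_job(): hands the job in; it is judged then, once.
The state is a dict: "time": time; "joint_positions": joint angles; "qvel": joint speeds; "joint_torque": joint torques, N m; "tool_pos": TCP position; "ee_rot": TCP orientation; "wrist_force": force on the tool from outside, world axes, zero at the start; "wrist_torque": the same for the moment, N m; "width": finger opening in m; "finger_force": force on a finger pad.
Only numpy, scipy, OpenCV 4.12 (cv2) and the standard library are available. Lean on these libraries where they do the work, as an engineer would, in place of code of your own. Each camera call takes 0.05 s, during which the arm holds its last target. There are 200 camera calls.

## Working session

There is one attempt and no reset: what is moved stays moved. The work goes in short steps, Python scripts to look and compute and a shell command to move; the robot and the scene stay as the last step left them, time stands still between calls to the robot, and variables do not carry over. Pictures are saved under pics/ and viewed, at most 10 in all, crops included, and the job is handed in when it is done.

```bash
mkdir -p pics; ls
cat > h.py <<'E'
import numpy as np, cv2
from bench import robot, camrig
def ray(s,u,v):
    K=np.array([[s["fx"],0,s["cx"]],[0,s["fy"],s["cy"]],[0,0,1.]])
    p=cv2.undistortPoints(np.array([[[u,v]]],float),K,np.array([s["k1"],0,0,0,0.]))[0,0]
    E=np.array(s["extrinsics"]);R=E[:3,:3];t=E[:3,3]
    return -R.T@t, R.T@np.array([p[0],p[1],1])
def onz(s,u,v,z):
    o,d=ray(s,u,v);return o+d*(z-o[2])/d[2]
def proj(s,P):
    E=np.array(s["extrinsics"]);c=E[:3,:3]@np.array(P)+E[:3,3]
    x,y=c[:2]/c[2];f=1+s["k1"]*(x*x+y*y);return s["fx"]*x*f+s["cx"],s["fy"]*y*f+s["cy"]
E
python3 - <<'E'
from h import *
a=camrig.snapshot("scene");b=camrig.snapshot("side")
for n,s in(("scene",a),("side",b)):
    cv2.imwrite(f"pics/{n}1.png",s["color"]); print(n,s["fx"],s["k1"],ray(s,320,240))
o=robot.get_obs();print(o["time"],o["tool_pos"],o["ee_rot"])
E
```

```text
bench.py
nudge.py
pics
scene 525.2580791361087 -0.13635513035668373 (array([ 0.6065435 , -0.88708235,  0.65755422]), array([-0.1291462 ,  0.73701647, -0.66343761]))
side 433.31999151875294 -0.05611015459730434 (array([0.1130621 , 0.29967851, 0.56206614]), array([ 0.44645835, -0.65626289, -0.60843903]))
0.1 [0.16012729 0.52566394 0.20443235] [-3.13965423e+00 -1.79073893e-04  2.84585578e+00]
```

View pics/scene1.png

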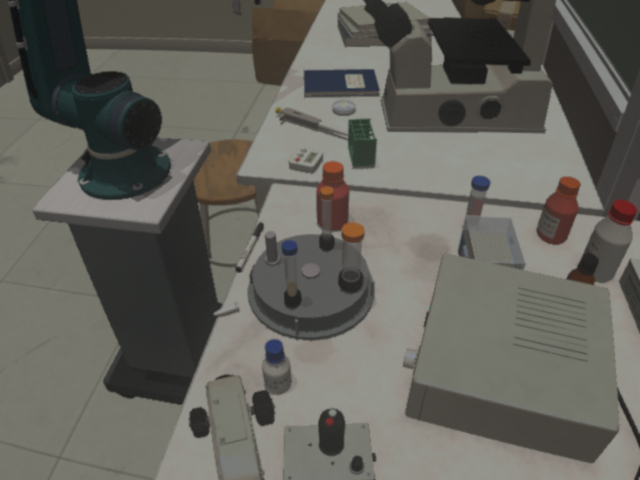

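View pics/side1.png

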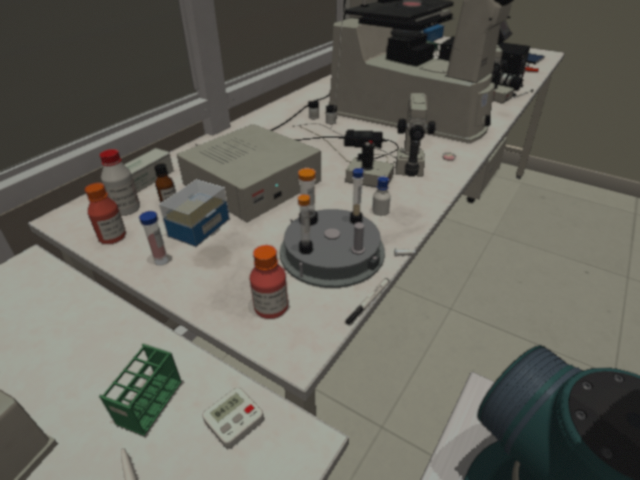

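The scene view shows the large red bottle at (333,195), on the carousel's +y side, and the small blue-capped one at (277,367) on its −y side. The post top is at about (271,235), the wide tube's cap at (353,232) and the hub at (311,270). In the side view the post is at (359,224), the wide cap at (307,174) and the hub at (332,234).

Run:
```python
from h import *
a=camrig.snapshot("scene");b=camrig.snapshot("side")
c=lambda s,x,y,w,h:cv2.resize(s["color"][y:y+h,x:x+w],(400,400*h//w),interpolation=cv2.INTER_CUBIC)
cv2.imwrite("pics/crop1.png",np.hstack([c(a,240,160,140,180),c(b,240,140,150,193)[:514,:]][:2]) if c(a,240,160,140,180).shape[0]==c(b,240,140,150,193).shape[0] else np.hstack([c(a,240,160,140,180)[:510],c(b,240,140,150,193)[:510]]))
def tri(p,q):
    o1,d1=ray(a,*p);o2,d2=ray(b,*q)
    t=np.linalg.lstsq(np.stack([d1,-d2],1),o2-o1,rcond=None)[0]
    x,y=o1+t[0]*d1,o2+t[1]*d2;return ((x+y)/2).round(4),np.linalg.norm(x-y).round(4)
for n,p,q in(("hub",(311,270),(332,234)),("post",(271,235),(359,224)),("wide",(353,230),(307,173)),("slimb",(289,244),(358,171)),("slimo",(327,190),(304,199)),("bottle",(333,168),(265,253))):print(n,tri(p,q))
```

```text
hub (array([ 0.4839, -0.2853,  0.0466]), np.float64(0.0036))
post (array([ 0.4176, -0.273 ,  0.1034]), np.float64(0.0027))
wide (array([ 0.5519, -0.302 ,  0.1565]), np.float64(0.0031))
slimb (array([ 0.4672, -0.3524,  0.1617]), np.float64(0.0025))
slimo (array([ 0.4988, -0.2162,  0.1606]), np.float64(0.0045))
bottle (array([ 0.4918, -0.0969,  0.1237]), np.float64(0.0026))
```

View pics/crop1.png

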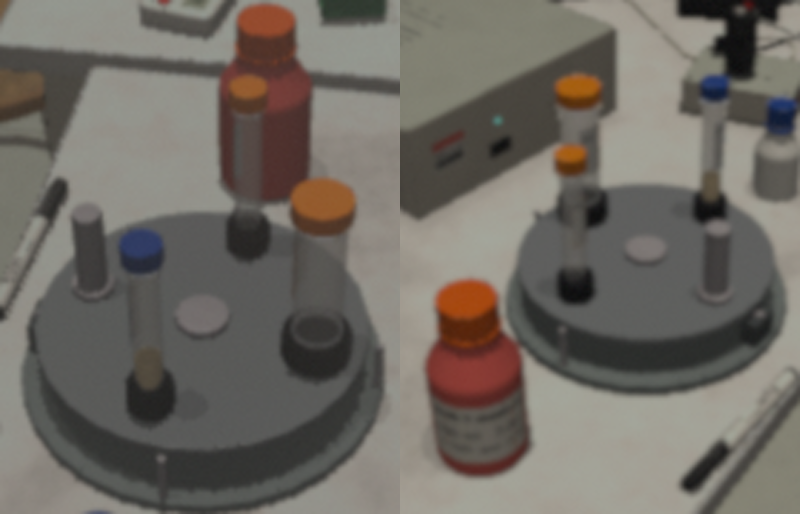

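The crop shows the post as a plain grey cylinder, top near scene (271,235). There are small index pins on the foot rim, at scene (296,320–338) and (372,288) and at side (301,263–276). I'll use these to get the foot's heading.

Run:
```python
from h import *
a=camrig.snapshot("scene");b=camrig.snapshot("side")
C=np.array([.4843,-.2855])
for n,s,p in(("-y",a,(296.5,321)),("-yb",a,(297,336)),("+x",a,(372,283)),("+xb",a,(372.5,294)),("+y",b,(300.5,263)),("+yb",b,(300.5,276)),("knob",b,(374,260)),("-xknob",a,(252,275))):
  for z in(.01,.025,.04):
    x=onz(s,*p,z)[:2]-C;print(n,z,np.hypot(*x).round(4),np.arctan2(x[1],x[0]).round(3))
def tri(p,q):
    o1,d1=ray(a,*p);o2,d2=ray(b,*q)
    t=np.linalg.lstsq(np.stack([d1,-d2],1),o2-o1,rcond=None)[0]
    return (o1+t[0]*d1+o2+t[1]*d2)/2
print("small",tri((275,344),(382,181)))
```

```text
-y 0.01 0.0798 -1.672
-y 0.025 0.0916 -1.626
-y 0.04 0.1036 -1.59
-yb 0.01 0.1087 -1.583
-yb 0.025 0.1201 -1.558
-yb 0.04 0.1316 -1.537
+x 0.01 0.1048 0.224
+x 0.025 0.103 0.086
+x 0.04 0.1033 -0.055
+xb 0.01 0.1055 -0.018
+xb 0.025 0.107 -0.148
+xb 0.04 0.1103 -0.272
+y 0.01 0.0763 1.236
+y 0.025 0.0872 1.406
+y 0.04 0.1 1.536
+yb 0.01 0.1028 1.542
+yb 0.025 0.1161 1.633
+yb 0.04 0.1301 1.705
knob 0.01 0.0926 -2.993
knob 0.025 0.0992 3.115
knob 0.04 0.1084 2.967
-xknob 0.01 0.1051 3.061
-xknob 0.025 0.0997 -3.085
-xknob 0.04 0.0963 -2.935
small [ 0.46902375 -0.46865851  0.08295881]
```

The rows are not in the units I measure in: turns go in shares of 360 degrees. I convert before sending: 0.07 rad / 6.2832 = 0.0111.

```bash
echo '[{"jaw": 0.06, "tx": -0.023, "ty": -0.033}, {"jaw": 0.06, "tx": -0.023, "ty": -0.033}, {"jaw": 0.06, "tx": -0.023, "ty": -0.033}, {"jaw": 0.06, "tx": -0.023, "ty": -0.033}, {"jaw": 0.06, "tx": -0.023, "ty": -0.033}, {"jaw": 0.06, "tx": -0.023, "ty": -0.033}, {"jaw": 0.06, "tx": -0.023, "ty": -0.033}, {"jaw": 0.06, "tx": -0.023, "ty": -0.033}, {"jaw": 0.06, "tx": -0.023, "ty": -0.033}, {"jaw": 0.06, "tx": -0.023, "ty": -0.033}, {"jaw": 0.06, "tx": -0.023, "ty": -0.033}, {"jaw": 0.06, "tx": -0.023, "ty": -0.033}, {"jaw": 0.06, "tx": -0.023, "ty": -0.033}, {"jaw": 0.06, "tx": -0.023, "ty": -0.033}, {"jaw": 0.06, "tx": -0.023, "ty": -0.033}, {"jaw": 0.06, "tx": -0.023, "ty": -0.033}, {"jaw": 0.06, "tx": -0.023, "ty": -0.033}, {"jaw": 0.06, "tx": -0.023, "ty": -0.033}, {"jaw": 0.06, "tx": -0.023, "ty": -0.033}, {"jaw": 0.06, "tx": -0.023, "ty": -0.033}]' | python3 nudge.py && echo '[{"jaw": 0.06, "turn": 0.0199}, {"jaw": 0.06, "turn": 0.0199}, {"jaw": 0.06, "turn": 0.0199}, {"jaw": 0.06, "turn": 0.0199}, {"jaw": 0.06, "turn": 0.0199}, {"jaw": 0.06, "turn": 0.0199}, {"jaw": 0.06, "turn": 0.0199}, {"jaw": 0.06, "turn": 0.0199}, {"jaw": 0.06, "turn": 0.0199}, {"jaw": 0.06, "turn": 0.0199}, {"jaw": 0.06, "turn": 0.0199}, {"jaw": 0.06, "turn": 0.0199}, {"jaw": 0.06, "turn": 0.0199}, {"jaw": 0.06, "turn": 0.0199}, {"jaw": 0.06, "turn": 0.0199}, {"jaw": 0.06, "turn": 0.0199}, {"jaw": 0.06, "turn": 0.0199}, {"jaw": 0.06, "turn": 0.0199}, {"jaw": 0.06, "turn": 0.0199}, {"jaw": 0.06, "turn": 0.0199}]' | python3 nudge.py && echo '[{"jaw": 0.06, "turn": 0.0199}, {"jaw": 0.06, "turn": 0.0199}, {"jaw": 0.06, "turn": 0.0199}, {"jaw": 0.06, "turn": 0.0199}, {"jaw": 0.06, "turn": 0.0111}, {"jaw": 0.06}]' | python3 nudge.py
cat >> h.py <<'E'
from scipy.spatial.transform import Rotation as Ro
def go(P):
    o=robot.get_obs();R=Ro.from_euler("xyz",o["ee_rot"]).as_matrix()
    print("t",o["time"],"tcp",o["tool_pos"].round(4) if hasattr(o["tool_pos"],"round") else o["tool_pos"],"phi",np.arctan2(R[1,1],R[0,1]).round(3),"j6",o["joint_positions"][5],"d_tool",(R.T@(np.array(P)-np.array(o["tool_pos"]))).round(4))
E
python3 -c "
from h import *
go([.417,-.2715,.073])"
```

```text
time: 1.97
tool_pos: [0.408, -0.2415, 0.2055]
ee_rot: [3.141, 0.0, 2.845]
wrist_force: [1.4, -0.4, 0.7]
width: 0.0601
finger_force: 0.0
time: 3.63
tool_pos: [0.4079, -0.2392, 0.2054]
ee_rot: [-3.141, -0.0, 0.34]
wrist_force: [-0.2, 0.4, -0.3]
width: 0.0606
finger_force: 0.0
time: 4.13
tool_pos: [0.4079, -0.2393, 0.2054]
ee_rot: [-3.142, 0.0, -0.225]
wrist_force: [0.1, -0.0, 0.2]
width: 0.0601
finger_force: 0.0
t 4.1333 tcp [ 0.4079 -0.2393  0.2054] phi -1.796 j6 1.1455263302347531 d_tool [0.0161 0.0294 0.1324]
```

```bash
echo '[{"jaw": 0.06, "tx": 0.016, "ty": 0.0295}, {"jaw": 0.06, "tz": 0.03}, {"jaw": 0.06, "tz": 0.03}, {"jaw": 0.06, "tz": 0.03}, {"jaw": 0.06, "tz": 0.03}, {"jaw": 0.06, "tz": 0.012}, {"jaw": 0.06}]' | python3 nudge.py
python3 - <<'E'
from h import *
go([.417,-.2715,.073])
b=camrig.snapshot("side");a=camrig.snapshot("scene")
c=lambda s,x,y:cv2.resize(s["color"][y:y+200,x:x+150],(390,520),interpolation=cv2.INTER_CUBIC)
cv2.imwrite("pics/g1.png",np.hstack([c(a,235,150),c(b,270,120)]))
E
```

```text
time: 4.72
tool_pos: [0.4148, -0.2698, 0.0697]
ee_rot: [-3.138, 0.007, -0.223]
wrist_force: [-1.2, 0.1, 0.3]
width: 0.0598
finger_force: 0.0
t 4.7167 tcp [ 0.4148 -0.2698  0.0697] phi -1.794 j6 1.1023812312947734 d_tool [ 0.0025  0.0012 -0.0033]
```

View pics/g1.png

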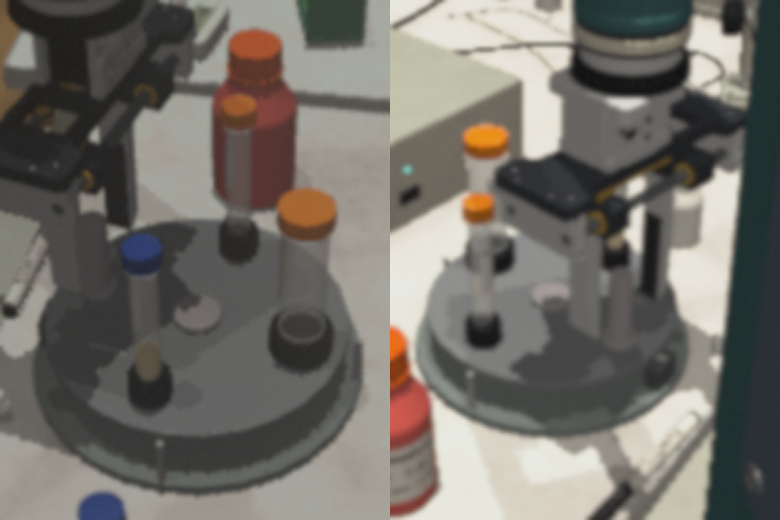

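The post top, at (620,245) in the side half of the picture, sits between the two fingers at about 585 and 655, and both fingers are clear of the tubes. I'll close the gripper now.

```bash
echo '[{"jaw": 0.06, "tx": 0.002, "ty": 0.001}, {"jaw": 0.01}, {"jaw": 0.01}, {"jaw": 0.01}, {"jaw": 0.01}, {"jaw": 0.01}, {"jaw": 0.01}]' | python3 nudge.py
python3 - <<'E'
from h import *
go([.417,-.2715,.073])
o=robot.get_obs();p=np.array(o["tool_pos"])[:2]-[.4843,-.2855];print(np.hypot(*p),np.arctan2(p[1],p[0]))
E
```

```text
time: 5.4
tool_pos: [0.4188, -0.273, 0.0736]
ee_rot: [3.142, -0.0, -0.224]
wrist_force: [0.3, -0.2, -0.6]
width: 0.0235
finger_force: 0.0
t 5.4 tcp [ 0.4188 -0.273   0.0736] phi -1.795 j6 1.1036452601672753 d_tool [-0.0021 -0.0011  0.0006]
0.06670356313426229 2.953560485080199
```

To row units: -0.1 rad / 6.2832 = -0.0159.

```bash
echo '[{"jaw": 0.01, "tx": -0.0025}, {"jaw": 0.01}, {"jaw": 0.01}, {"jaw": 0.01, "tx": 0.0004, "ty": 0.007, "turn": -0.0159}, {"jaw": 0.01, "tx": 0.0004, "ty": 0.007, "turn": -0.0159}, {"jaw": 0.01, "tx": 0.0004, "ty": 0.007, "turn": -0.0159}, {"jaw": 0.01, "tx": 0.0004, "ty": 0.007, "turn": -0.0159}, {"jaw": 0.01, "tx": 0.0004, "ty": 0.007, "turn": -0.0159}, {"jaw": 0.01, "tx": 0.0004, "ty": 0.007, "turn": -0.0159}, {"jaw": 0.01}]' | python3 nudge.py
cat >> h.py <<'E'
def ang():
    o=robot.get_obs();p=np.array(o["tool_pos"])[:2]-[.4843,-.2855];th=np.arctan2(p[1],p[0])
    R=Ro.from_euler("xyz",o["ee_rot"]).as_matrix()
    print("r",np.hypot(*p),"ang",th,"remain",((-1.606-th)%6.2832),"phi-tangent",(np.arctan2(R[1,1],R[0,1])-th-1.5708+3.1416)%6.2832-3.1416)
    go([.4843+.07*np.cos(-1.606),-.2855+.07*np.sin(-1.606),.0736])
E
python3 -c "
from h import *
ang()"
```

```text
time: 6.23
tool_pos: [0.4211, -0.3133, 0.0735]
ee_rot: [-3.14, -0.003, 0.38]
wrist_force: [5.3, 2.7, 0.3]
width: 0.0174
finger_force: 30.0
r 0.06904889478589543 ang -2.7264499975524474 remain 1.1204499975524473 phi-tangent -0.035594244306760725
t 6.2333 tcp [ 0.4211 -0.3133  0.0735] phi -1.191 j6 0.44075996297210585 d_tool [ 0.0408  0.0616 -0.    ]
```

To row units: -0.1 rad / 6.2832 = -0.0159.

```bash
echo '[{"jaw": 0.01, "tx": 0.0004, "ty": 0.007, "turn": -0.0159}, {"jaw": 0.01, "tx": 0.0004, "ty": 0.007, "turn": -0.0159}, {"jaw": 0.01, "tx": 0.0004, "ty": 0.007, "turn": -0.0159}, {"jaw": 0.01, "tx": 0.0004, "ty": 0.007, "turn": -0.0159}, {"jaw": 0.01, "tx": 0.0004, "ty": 0.007, "turn": -0.0159}, {"jaw": 0.01, "tx": 0.0004, "ty": 0.007, "turn": -0.0159}, {"jaw": 0.01, "tx": 0.0004, "ty": 0.007, "turn": -0.0159}, {"jaw": 0.01}, {"jaw": 0.01}]' | python3 nudge.py
python3 -c "
from h import *
ang()"
```

```text
time: 6.98
tool_pos: [0.4525, -0.3468, 0.0735]
ee_rot: [-3.139, -0.005, 1.078]
wrist_force: [1.1, 6.9, 1.3]
width: 0.0173
finger_force: 30.0
r 0.06906911259202425 ang -2.048814742997215 remain 0.4428147429972149 phi-tangent -0.015174602861177444
t 6.9833 tcp [ 0.4525 -0.3468  0.0735] phi -0.493 j6 -0.26320129591143193 d_tool [ 0.0063  0.0299 -0.0001]
```

To row units: -0.04 rad / 6.2832 = -0.0064.

```bash
echo '[{"jaw": 0.01, "tx": 0.0008, "ty": 0.007, "turn": -0.0159}, {"jaw": 0.01, "tx": 0.0006, "ty": 0.007, "turn": -0.0159}, {"jaw": 0.01, "tx": 0.0006, "ty": 0.007, "turn": -0.0159}, {"jaw": 0.01, "tx": 0.0006, "ty": 0.007, "turn": -0.0159}, {"jaw": 0.01, "ty": 0.003, "turn": -0.0064}, {"jaw": 0.01}, {"jaw": 0.01}, {"jaw": 0.01}]' | python3 nudge.py
python3 - <<'E'
from h import *
ang()
b=camrig.snapshot("side");a=camrig.snapshot("scene")
c=lambda s,x,y:cv2.resize(s["color"][y:y+200,x:x+150],(390,520),interpolation=cv2.INTER_CUBIC)
cv2.imwrite("pics/g2.png",np.hstack([c(a,235,150),c(b,250,120)]))
E
```

```text
time: 7.65
tool_pos: [0.481, -0.354, 0.0735]
ee_rot: [-3.138, -0.005, 1.517]
wrist_force: [-0.9, 6.2, 3.6]
width: 0.0172
finger_force: 30.0
r 0.06861285933877395 ang -1.6183450971567348 remain 0.012345097156734708 phi-tangent -0.0059848906898003484
t 7.65 tcp [ 0.481  -0.354   0.0735] phi -0.054 j6 -0.6773110241869226 d_tool [-0.0014  0.0009 -0.0001]
```

View pics/g2.png

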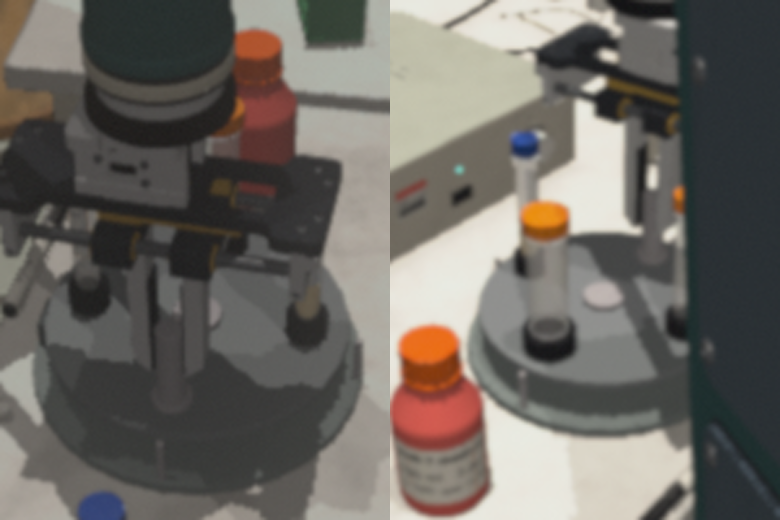

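The wide tube is at (547,280) in the side half, facing the red bottle over the +y pin, and the bottle has not moved. I'll release the post and lift straight up.

```bash
echo '[{"jaw": 0.06}, {"jaw": 0.06}, {"jaw": 0.06}, {"jaw": 0.06}, {"jaw": 0.06}, {"jaw": 0.06}, {"jaw": 0.06, "tz": -0.03}, {"jaw": 0.06, "tz": -0.04}, {"jaw": 0.06, "tz": -0.04}, {"jaw": 0.06, "tz": -0.04}, {"jaw": 0.06, "tz": -0.03}, {"jaw": 0.06, "tx": -0.04}, {"jaw": 0.06, "tx": -0.04}, {"jaw": 0.06, "tx": -0.04}, {"jaw": 0.06, "tx": -0.04}, {"jaw": 0.06}, {"jaw": 0.06}]' | python3 nudge.py
python3 - <<'E'
from h import *
b=camrig.snapshot("side");a=camrig.snapshot("scene")
c=lambda s,x,y:cv2.resize(s["color"][y:y+200,x:x+150],(390,520),interpolation=cv2.INTER_CUBIC)
cv2.imwrite("pics/g3.png",np.hstack([c(a,235,150),c(b,250,120)]))
E
```

```text
time: 9.17
tool_pos: [0.4721, -0.5185, 0.2502]
ee_rot: [-3.139, -0.003, 1.513]
wrist_force: [1.0, -0.1, -0.2]
width: 0.0599
finger_force: 0.0
```

View pics/g3.png

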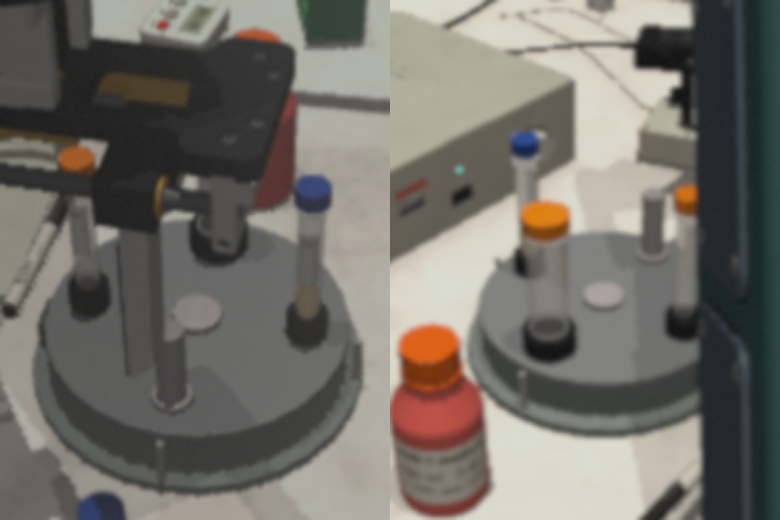

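The deck stayed put after release: post top in the side half at (653,195), wide cap at (545,212), bottle unmoved at (440,420). I'll check the angle numerically.

Run:
```python
from h import *
a=camrig.snapshot("scene");b=camrig.snapshot("side");k=.3846
A=lambda u,v,z:onz(a,235+u*k,150+v*k,z)[:2]
B=lambda u,v,z:onz(b,250+(u-390)*k,120+v*k,z)[:2]
s=A(313,185,.163)-A(75,155,.163);print("slim line",np.arctan2(s[1],s[0])+1.571)
w=B(546,211,.159)-B(654,194,.104);print("wide-post",np.arctan2(w[1],w[0]), np.hypot(*w))
w=B(525,141,.163)-B(688,194,.163);print("slims side",np.arctan2(w[1],w[0])+1.571)
```

```text
slim line 1.5359749068032413
wide-post 1.52664169484582 0.1356782454071909
slims side 1.560788295175577
```

```bash
python3 -c "
from bench import robot, camrig
print(robot.close_job())"
```

```text
the job is handed in; nothing more can be done
None
```

I turned the deck so the wide tube faces the large bottle. It measured within about 0.03 rad of the +1.571 detent after release, the bottle is standing where it was, and the job is handed in at about 9 s with the gripper clear.

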